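# Hold the plug-in gauge on the bench gas outlet

## Task

Check the gas pressure at the brass bench outlet: lift the dial gauge out of the wooden block and plug its tail into the socket on top of the outlet, lugs down through the two slots, push it in against the spring until the collar meets the socket, and twist it a quarter turn clockwise (seen from above) against the spring to the stop, so that it ends with the dial facing the way the outlet's hose nozzle points. The outlet is self-closing (let go, the gauge turns back and comes unlocked), so finish while still gripping the gauge, holding it in the socket fully turned and still, ready to be read. Leave everything else on the bench where it is.

Things in the scene. Friction and masses are not known exactly. Their poses are not given: they have to be found in the camera images.
- gauge: dial pressure gauge on a brass bayonet plug, 112 mm tall, about 0.28 kg, upright in one of the wooden block's two holes; it hangs loosely by its collar and lifts straight out. Origin at the centre of the tail's foot, z up the axis, dial facing -x. Tail 20 mm across (tapered to 14 mm in the lowest 4 mm), 31.5 mm long; collar on it 42 mm across, from 31.5 to 41.5 mm up.
- lugs (a point): middle of the gauge's two bayonet lugs, on its axis 17 mm above the foot. They stick out opposite each other along its +y and -y (left and right of the dial): 7 mm wide, 34 mm over both tips, from 14 to 20 mm up.
- case (a point): centre of the gauge's round case, on its axis 82 mm above the foot. Black rubber boot, 60 mm across, 34 mm thick front (dial) to back; joined to the collar by a neck 16 mm across. Grip it by the rim from the two sides (60 mm, along y) or front to back (34 mm, along x).
- dial (a point): centre of the white dial face of the gauge: 17 mm in front (-x) of the gauge's axis, 82 mm above its foot.
- outlet: brass gas outlet fixed on the bench: steel flange 80 mm across, column, a small tap with a level barbed hose nozzle (40 mm up, reaching 85 mm out) and on top a round knurled socket, 52 mm across, its flat top 110 mm up. Origin at the centre of the underside, z up; the nozzle points to its -x.
- mouth (a point): centre of the socket's mouth, in its flat top; axes as the outlet. Bore 23 mm across with two slots 10 mm wide along +x and -x (in line with the hose nozzle), reaching 18.7 mm from the axis. Below the cap, 8 mm thick, the lugs are free to turn: only clockwise seen from above, a quarter turn. The plug's collar stops on the flat top when the foot is 31.5 mm deep.
- plunger (a joint): spring plunger inside the bore, m pressed down: 0 up, its face 20 mm below the mouth, where the tail's foot meets it. Spring force 3 N at 0, 8 N at 0.008 (lugs just below the cap), 10 N at 0.0115 (collar on the socket's top). It lifts the plug back out of lock when let go.
- valve (a joint): turn of the valve core in the socket, driven by the plug's lugs, rad: 0 shut, in line with the slots; grows clockwise seen from above; 1.46 at its stop, open. Torsion spring 0.14 N m at 0, 0.24 N m at the stop; it turns back when let go. The lugs have about 6 degrees of play, so the stop is met when the plug has turned about 90 degrees from the slots.
- block: fixed wooden storage block 66 (x) x 172 (y) x 45 mm high with two holes 36 mm across and 36 mm deep, 42 mm either side of its middle along y. Origin at the centre of its underside. The gauge stands in either one, the hose plug in the other.
- hoseplug: spare bayonet hose plug, all brass: same 41.5 mm high tail, lugs and collar as the gauge's but a thin barbed nozzle on top instead of a dial; stands in the other hole of the block. A bystander. Origin at the centre of the tail's foot, z up its axis.
- handfile: hand file 170 mm long with a wooden handle, lying on the bench. A bystander. Origin under its middle, x along it.
- charcoal: black charcoal soldering block 70 x 45 x 26 mm. A bystander. Origin at the centre of its underside.
- hammer: small bench hammer 250 mm long, wooden handle. A bystander. Origin under its middle, x along the handle.
- mandrel: tapered steel ring mandrel 270 mm long, lying down. A bystander. Origin under its middle, x along it.
- fluxjar: white jar with a black cap, 64 mm across, 75 mm high. A bystander. Origin at the centre of its underside.
- pliers: flat-nose pliers 140 mm long, lying flat. A bystander. Origin near the middle.
- firebrick: pale firebrick 110 x 60 x 30 mm lying on the soldering turntable. A bystander. Origin at the centre of its underside.
Mind the look-alikes: they are no part of the job. What is shaped like the gauge but blue or pink is not meant.

How it is judged:
By the outcome, as a careful person would: the job done as asked, in the order asked, and still so for the second after the job is handed in, while the arm keeps its last pose, push and grip.
It also fails if it takes over 48 s, if anything falls off the work surface, if the arm or the gripper's body presses on something with over 40 N, if the wrist force passes 120 N, or if a joint passes its speed limit or range.

## Robot

A 6-joint arm with a two-finger parallel gripper is mounted at the origin on the work surface. World frame = base frame: x ahead of the robot, y to its left, z up, the work surface at z = 0. Lengths are in m, angles in rad, forces in N, time in s.
With the tool pointing down it reaches from about 0.35 to 0.975 m from the base axis. Payload 4.9 kg.
Tool frame: the origin (TCP) lies at the very end of the fingers, on their centre line; the grasp point (between the pads) lies 19 mm behind it; z points along the fingers, y is the line along which they close (so a half turn about z gives the same grasp; the last joint's range is limited). The gripper opens to 85 mm and grips with 20 to 120 N. Pads are 22 mm wide; open, the fingers measure 114 mm over their backs; the gripper's body (76 mm by 85 mm) begins 54 mm behind the grasp point. The pads swing forward as they close: fully open they stand 13 mm farther back than shut.
Start: joints at [-1.275, 0.053, 1.613, -0, 1.476, -0.119], TCP at [0.252, -0.572, 0.231] pointing down, gripper open.
Joint ranges: [-3.01, 3.01], [-1.01, 2.22], [0.06, 2.58], [-1.02, 4.17], [0.09, 2.62], [-3.14, 3.14]. Speed limits (rad/s): [2.57, 2.57, 3.14, 3.14, 3.14, 3.14].

## Interface

Orientations are given as a unit quaternion [w, x, y, z].
In Python, from plant import manip gives the robot as it stands.
- The arm moves only by the tool move_arm, never from a script. Its argument "plan" is a list that holds one entry, the list of rows, each a list of 7 numbers: the shift along the tool's x, y, z as a fraction of full scale, then the turn, a rotation vector about the tool's x, y, z as a fraction of full scale, then the closure, from 0 (fully open) to 1 (shut). In form: [[[dx, dy, dz, wx, wy, wz, fingers], ...]]. A call has exactly 10 rows; each row shifts and turns the commanded pose from where the row before left it, along the tool's axes as they then stand; what a row does not reach is not made up. Full scale, the value 1, is 0.12 m for a shift and 0.15 rad for a turn. A row lasts 1/8 s, in which the tool goes at most 62.5 mm and 10.7 degrees, less where a joint would pass 70% of its speed; a pose out of reach is approached as far as the arm can. A call with a number of a shift or a turn outside -1 to 1 is refused whole. A call with a gripper value outside its range is refused whole. The fingers move at their own pace and stop on an object; the grip force is fixed at half the most. Time passes only in rows, so rows that do not move let the fingers close, or fill a call up. It gives the time, the measured TCP pose, the force, the opening and the grip force at its end, in the units of the state.
- manip.state(): the state, without advancing time (a new reading comes with each control period).
- manip.grab_frame(name): name is "scene" or "top" or "wrist"; returns a dict with "pixels" (420x560x3 uint8, blue, green, red), "depth" (420x560 float32, m along the optical axis (not along the pixel's ray), 0 where there is no reading), "vfov" (degrees; the focal length in pixels is half the picture's height over the tangent of half this angle, whatever the lens; pixels are square), "cx", "cy" (the principal point, pixels), "dist_coeffs" ([k1, k2, p1, p2, k3] as OpenCV has them; the pictures are not rectified), "view" (4x4, takes a point from world to camera coordinates). Camera axes: x right, y down, z forward; pixel columns grow to the right and rows downward; lengths in m; the calibration is good to about 2 mm. A picture is of the moment at which its call begins.
- manip.job_done(): hands the job in; it is judged then, once.
The state is a dict: "time": time; "joint_pos": joint angles; "joint_vel": joint speeds; "joint_efforts": joint torques, N m; "tool_pos": TCP position; "tool_rot": TCP orientation; "contact_force": force on the tool from outside, world axes, zero at the start; "ft_torque": the same for the moment, N m; "gripper_width": opening from 0.0 (shut) to 1.0 (fully open); "grasp_force": force on a finger pad.
Only numpy, scipy, OpenCV 4.12 (cv2) and the standard library are available. Lean on these libraries where they do the work, as an engineer would, in place of code of your own. Each camera call takes 0.05 s, during which the arm holds its last target. There are 200 camera calls.

## Working session

There is one attempt and no reset: what is moved stays moved. The work goes in short steps, Python scripts to look and compute and a tool call to move; the robot and the scene stay as the last step left them, time stands still between calls to the robot, and variables do not carry over. Pictures are saved under pics/ and viewed, at most 10 in all, crops included, and the job is handed in when it is done.

Besides the shell and the picture viewer there is one more tool, called after ">>>" as name([rows], argument=value, ...), one row to a line, values as JSON. move_arm: Moves the arm, as the interface text tells. Its arguments: {"type":"object","properties":{"plan":{"type":"array"}},"required":["plan"]}

```bash
mkdir -p pics; cat > h.py <<'E'
import numpy as np, cv2
from plant import manip
def grab(n):
    f=manip.grab_frame(n); np.savez(f'/tmp/{n}.npz',**{k:np.array(v) for k,v in f.items()}); return f
def load(n): return dict(np.load(f'/tmp/{n}.npz'))
def K(f):
    h,w=f['pixels'].shape[:2]; F=h/2/np.tan(np.radians(float(f['vfov']))/2)
    return np.array([[F,0,float(f['cx'])],[0,F,float(f['cy'])],[0,0,1]])
def ray(f,uv):
    p=cv2.undistortPoints(np.array(uv,float).reshape(-1,1,2),K(f),np.array(f['dist_coeffs'],float)).reshape(-1,2)
    V=np.array(f['view']); R,t=V[:3,:3],V[:3,3]
    return -R.T@t, np.c_[p,np.ones(len(p))]@R
def onz(f,uv,z):
    c,d=ray(f,uv); return c+d*((z-c[2])/d[:,2])[:,None]
def bydepth(f,uv):
    c,d=ray(f,uv); return np.array([c+d[i]*f['depth'][int(v),int(u)] for i,(u,v) in enumerate(np.array(uv))])
def proj(f,P):
    V=np.array(f['view']); r,_=cv2.Rodrigues(V[:3,:3])
    return cv2.projectPoints(np.array(P,float).reshape(-1,1,3),r,V[:3,3],K(f),np.array(f['dist_coeffs'],float))[0].reshape(-1,2)
E
python3 - <<'E'
from h import *
for n in ('scene','top'):
    f=grab(n); cv2.imwrite(f'pics/{n}0.png',f['pixels'])
    c,d=ray(f,[[280,210]]); print(n,c,d,f['vfov'])
print(manip.state())
E
```

```text
scene [1.22885763 0.62815709 1.42721067] [[-0.4042895  -0.39325431 -0.82590031]] 43.01463970544653
top [0.38118271 0.0071217  1.30492046] [[ 0.20808353  0.00546046 -0.97825706]] 47.060747348234734
{'time': 0.1, 'joint_pos': array([-1.27497195e+00,  5.32378386e-02,  1.61417234e+00, -8.84120275e-06,
        1.47599490e+00, -1.19016218e-01]), 'joint_vel': array([ 1.03164697e-03, -1.34073579e-03, -2.46060882e-03,  3.67243478e-04,
        8.60668891e-04,  1.83981505e-05]), 'joint_efforts': array([ 9.63926723e-04, -3.94901741e+01, -3.71363068e+01, -9.45578813e-05,
        3.94356539e-03,  5.01805062e-06]), 'tool_pos': array([ 0.25172442, -0.57144499,  0.23020947]), 'tool_rot': array([-9.02282697e-04,  9.78564935e-01,  2.05936509e-01, -8.43915420e-05]), 'contact_force': array([-0.09198039,  0.50382566, -0.91853236]), 'ft_torque': array([-0.00858142,  0.01463324,  0.05881595]), 'grasp_force': 0.0, 'gripper_width': 1.004007061193486}
```

View pics/scene0.png

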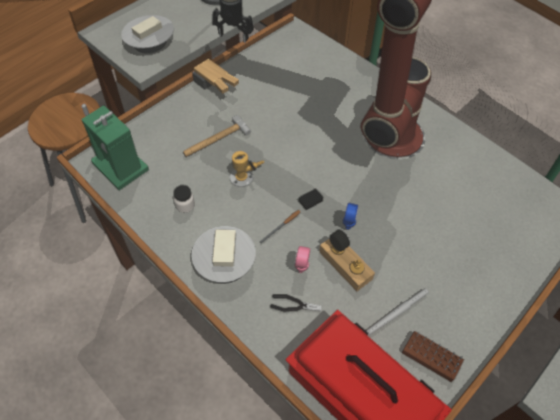

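View pics/top0.png

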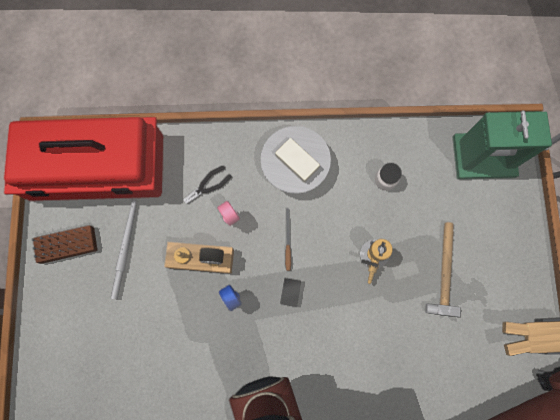

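The black gauge stands in the block at scene (340,241), top (211,255). The things it could be mistaken for are the blue gauge at top (230,297), the pink gauge at top (228,212), the charcoal at (290,292), and the hose plug in the block at (182,255). I choose the black one in the block. The outlet is at top (380,250), with its nozzle toward (372,280).

```bash
python3 - <<'E'
from h import *
s=load('scene');t=load('top')
c=lambda f,u,v:cv2.resize(f['pixels'][v-35:v+35,u-45:u+45],(400,300),interpolation=cv2.INTER_CUBIC)
cv2.imwrite('pics/m.png',np.vstack([np.hstack([c(s,342,250),c(t,200,258)]),np.hstack([c(s,243,168),c(t,378,258)])]))
for n,f,pts in (('top',t,[[182,255],[211,255],[168,258],[380,250],[371,281],[366,262]]),('scene',s,[[340,241],[357,267],[240,158]])):
    print(n,bydepth(f,pts).round(3))
# block top by depth
for lo,hi,name,(u0,u1,v0,v1) in ((.04,.05,'block',(155,245,235,280)),(.09,.135,'case',(190,235,235,275)),(.1,.125,'socket',(350,400,230,300)),(.03,.06,'nozzle',(355,390,262,295))):
    uv=np.array([[u,v] for v in range(v0,v1) for u in range(u0,u1)]); P=bydepth(t,uv)
    m=(P[:,2]>lo)&(P[:,2]<hi); Q=P[m]
    print(name,m.sum(),Q.mean(0).round(4),Q.min(0).round(3),Q.max(0).round(3),cv2.minAreaRect((Q[:,:2]*1000).astype(np.float32)) if m.sum()>3 else '')
E
```

```text
top [[ 0.533  0.269  0.069]
 [ 0.524  0.186  0.122]
 [ 0.529  0.311  0.045]
 [ 0.529 -0.238  0.087]
 [ 0.454 -0.218  0.043]
 [ 0.502 -0.204  0.064]]
scene [[ 0.541  0.202  0.118]
 [ 0.545  0.279  0.068]
 [ 0.523 -0.245  0.091]]
block 1011 [0.5295 0.2367 0.0446] [0.491 0.143 0.04 ] [0.572 0.322 0.05 ] ((531.6399536132812, 232.83676147460938), (173.4466552734375, 66.6189193725586), 83.71073150634766)
case 353 [0.5254 0.1876 0.1178] [0.507 0.16  0.091] [0.546 0.22  0.13 ] ((526.7971801757812, 190.5917510986328), (59.58733367919922, 35.502498626708984), 84.2804183959961)
socket 268 [ 0.5303 -0.237   0.1086] [ 0.506 -0.265  0.1  ] [ 0.557 -0.212  0.115] ((530.8826904296875, -237.17588806152344), (50.706459045410156, 51.228309631347656), 41.31582260131836)
nozzle 118 [ 0.4784 -0.2203  0.0458] [ 0.449 -0.239  0.033] [ 0.503 -0.202  0.06 ] ((475.69122314453125, -222.81930541992188), (51.66503143310547, 37.16366958618164), 5.072809219360352)
```

View pics/m.png

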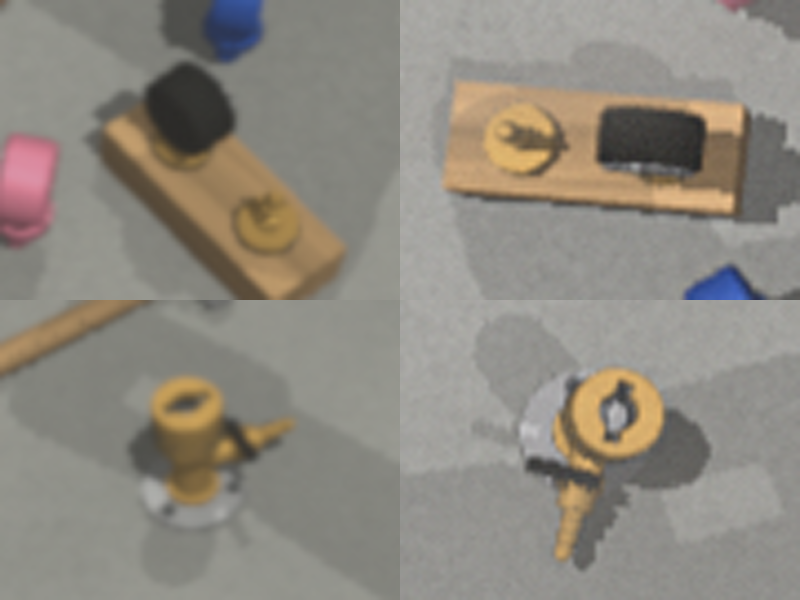

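The crop shows the black gauge hanging in the block. Its white dial edge faces the robot (-x, lower side at top (211,261)). The socket is at top (383,246), with its slots roughly along the nozzle line. The depth sizes match the description: block 173x67, case 60x35, socket 51.

```bash
cat >> h.py <<'E'
from scipy.spatial.transform import Rotation as Ro
def go(p,yaw,s=None):
    "shift in current tool axes (units of .12) then turn about tool z (units of .15)"
    s=s or manip.state(); w=s['tool_rot']; R=Ro.from_quat([w[1],w[2],w[3],w[0]])
    T=Ro.from_matrix(np.array([[np.cos(yaw),np.sin(yaw),0],[np.sin(yaw),-np.cos(yaw),0],[0,0,-1]]))
    print('shift units',(R.inv().apply(np.array(p)-s['tool_pos'])/.12).round(3),'turn',((R.inv()*T).as_rotvec()/.15).round(3))
E
python3 - <<'E'
from h import *
f=grab('wrist'); V=np.array(f['view']); s=manip.state(); w=s['tool_rot']; R=Ro.from_quat([w[1],w[2],w[3],w[0]])
C=-V[:3,:3].T@V[:3,3]
print('cam in tool',R.inv().apply(C-s['tool_pos']).round(4),'fwd',R.inv().apply(V[2,:3]).round(3),f['vfov'])
go([.49,-.237,.28],-.1)
go([.527,.19,.23],-.1)
E
```

```text
cam in tool [ 6.910e-02 -1.000e-04 -1.424e-01] fwd [-0.273 -0.     0.962] 65.59833104488506
shift units [ 2.941 -1.752 -0.411] turn [-1.100e-02  2.000e-03  3.432e+00]
shift units [ 4.657 -4.883  0.012] turn [-1.100e-02  2.000e-03  3.432e+00]
```

>>> move_arm([
  [[0.41, -0.2, 0.01, 0, 0, 0, 0], [0.41, -0.2, 0.01, 0, 0, 0, 0], [0.41, -0.2, 0.01, 0, 0, 0, 0], [0.41, -0.2, 0.01, 0, 0, 0, 0], [0.41, -0.2, 0.01, 0, 0, 0, 0], [0.41, -0.2, 0.01, 0, 0, 0, 0], [0.41, -0.2, 0.01, 0, 0, 0, 0], [0.4, -0.2, 0.01, 0, 0, 0, 0], [0, 0, 0, 0, 0, 0, 0], [0, 0, 0, 0, 0, 0, 0]],
])

```text
time: 1.4
tool_pos: [0.5333, -0.2383, 0.2213]
tool_rot: [-0.0, 0.979, 0.206, -0.0]
contact_force: [0.2, -0.7, 0.5]
gripper_width: 0.999
grasp_force: 0.0
```

```bash
python3 - <<'E'
from h import *
f=grab('wrist'); cv2.imwrite('pics/w1.png',f['pixels']); s=manip.state(); print(s['time'],s['tool_pos'],s['tool_rot'])
print(proj(f,[[.531,-.237,.11],[.451,-.217,.04]]))
E
```

```text
1.45 [ 0.53301631 -0.238806    0.22143308] [ 2.16072224e-06  9.78654860e-01  2.05510455e-01 -3.43680403e-04]
[[274.06436533 212.24084302]
 [227.46747336 253.30452517]]
```

View pics/w1.png

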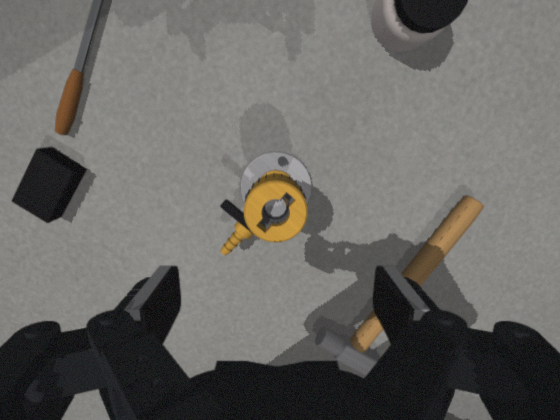

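The picture shows the socket at (276,209), slot ends near (290,196) and (262,224), and the nozzle tip at (224,251). The projection from the top camera, (274,212), agrees.

```bash
cat > sock.py <<'E'
from h import *
f=load('wrist'); im=f['pixels']; 
# rectify the plane z=.11 around the guess, 0.25 mm/px
g=np.array([.531,-.237]); N=320; ax=(np.arange(N)-N/2)*.00025
X,Y=np.meshgrid(g[0]+ax,g[1]+ax,indexing='ij')
uv=proj(f,np.c_[X.ravel(),Y.ravel(),np.full(X.size,.11)]).astype(np.float32).reshape(N,N,2)
r=cv2.remap(im,uv[...,0],uv[...,1],cv2.INTER_CUBIC); cv2.imwrite('pics/rect.png',cv2.resize(r,(640,640))[20:620])
hsv=cv2.cvtColor(r,cv2.COLOR_BGR2HSV); y=((hsv[...,1]>150)&(hsv[...,2]>185)).astype(np.uint8)
y=cv2.morphologyEx(y,cv2.MORPH_OPEN,np.ones((5,5)))
cs,h=cv2.findContours(y,cv2.RETR_CCOMP,cv2.CHAIN_APPROX_NONE)
for i,c in enumerate(cs):
    a=cv2.contourArea(c)
    if a<400: continue
    (cy_,cx_),(w,hh),an=cv2.minAreaRect(c); M=cv2.moments(c)
    e=cv2.fitEllipse(c) 
    W=lambda col,row:(g+(np.array([row,col])-N/2)*.00025).round(4)
    print('hole' if h[0][i][3]>=0 else 'outer',a*.0625,'rect',W(cy_,cx_),w*.25,hh*.25,an,'cen',W(M['m10']/M['m00'],M['m01']/M['m00']),'ell',W(*e[0]),np.array(e[1])*.25,e[2])
E
python3 sock.py; python3 - <<'E'
from h import *
f=load('wrist'); print(onz(f,[[224,251],[240,237]],.04))
E
```

```text
outer 1795.0625 rect [ 0.5314 -0.2376] 47.75 48.25 90.0 cen [ 0.5314 -0.2378] ell [ 0.5314 -0.2378] [47.51089478 48.122715  ] 89.9044189453125
hole 653.375 rect [ 0.531  -0.2379] 24.665767669677734 39.68658447265625 18.434946060180664 cen [ 0.5311 -0.2379] ell [ 0.5311 -0.2379] [22.43597221 38.66362762] 17.336750030517578
outer 38.96875 rect [ 0.5061 -0.2181] 7.084031581878662 6.427826404571533 17.35402488708496 cen [ 0.5062 -0.2182] ell [ 0.5062 -0.2182] [6.6993084  7.82946205] 120.93209075927734
[[ 0.45197481 -0.21263877  0.04      ]
 [ 0.47361144 -0.22235114  0.04      ]]
```

View pics/rect.png

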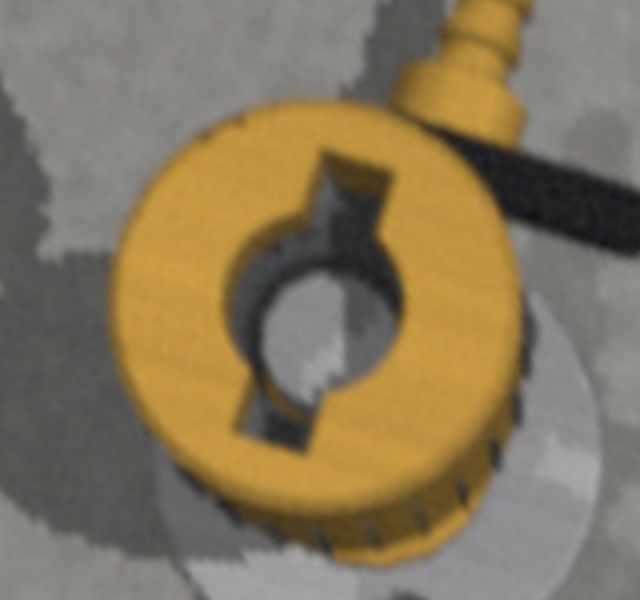

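The rectified crop shows the slots running from (270,438) to (355,165), pointing toward the nozzle. That puts the mouth at (0.531,-0.238) with an outlet yaw of about -17.3°. Next is the gauge.

>>> move_arm([
  [[0, 0, 0, 0, 0, 1, 0], [0, 0, 0, 0, 0, 1, 0], [0, 0, 0, 0, 0, 1, 0], [-0.06, -0.5, -0.01, 0, 0, 0.42, 0], [-0.06, -0.5, -0.01, 0, 0, 0, 0], [-0.06, -0.5, -0.01, 0, 0, 0, 0], [-0.06, -0.5, -0.01, 0, 0, 0, 0], [-0.06, -0.5, -0.01, 0, 0, 0, 0], [-0.06, -0.5, -0.01, 0, 0, 0, 0], [-0.05, -0.5, 0, 0, 0, 0, 0]],
])

```text
time: 2.7
tool_pos: [0.5222, 0.1847, 0.2294]
tool_rot: [0.0, 0.999, -0.05, 0.001]
contact_force: [1.5, -0.0, -0.1]
gripper_width: 1.001
grasp_force: 0.0
```

```bash
python3 - <<'E'
from h import *
f=grab('wrist'); cv2.imwrite('pics/w2.png',f['pixels']); s=manip.state(); print(s['time'],s['tool_pos'],s['tool_rot'])
im=f['pixels']; 
uv=np.array([[u,v] for v in range(100,330) for u in range(180,420)]); P=bydepth(f,uv); c=im[uv[:,1],uv[:,0]].max(1)
m=(P[:,2]>.085)&(P[:,2]<.132)&(c<90)&(np.hypot(P[:,0]-.527,P[:,1]-.19)<.05); Q=P[m]; print(m.sum(),uv[m].min(0),uv[m].max(0),Q.min(0),Q.max(0),cv2.minAreaRect((Q[:,:2]*1000).astype(np.float32)))
go([.527,.19,.073],-.1)
E
```

```text
2.75 [0.5212406  0.19110851 0.22928533] [-2.76010347e-03  9.98863254e-01 -4.75875537e-02  7.92304491e-05]
2854 [234 176] [300 225] [0.51070972 0.16367072 0.08500782] [0.54803886 0.22085764 0.12708399] ((528.4926147460938, 192.48513793945312), (55.09423828125, 35.05604553222656), 84.55241394042969)
shift units [0.049 0.012 1.302] turn [-0.037  0.001  0.032]
```

View pics/w2.png

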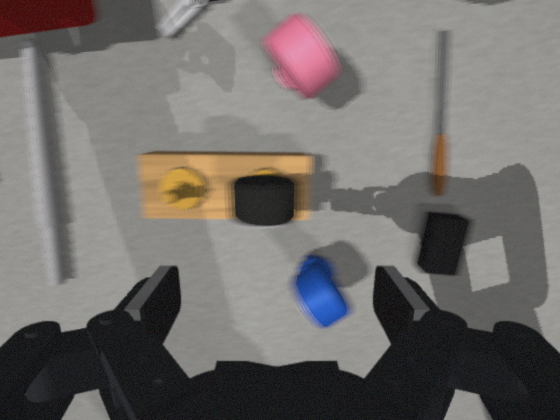

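The image is blurred by motion but agrees: the black case is at (265,200) → (0.528,0.192), long axis yaw about -5.6°. Blue at (320,290) and pink at (300,55) are clear of the fingers. I'm descending to grip the rim from the sides.

>>> move_arm([
  [[0.06, 0, 0, 0, 0, 0, 0], [0, 0, 0.22, 0, 0, 0, 0], [0, 0, 0.22, 0, 0, 0, 0], [0, 0, 0.22, 0, 0, 0, 0], [0, 0, 0.22, 0, 0, 0, 0], [0, 0, 0.22, 0, 0, 0, 0], [0, 0, 0.22, 0, 0, 0, 0], [0, 0, 0, 0, 0, 0, 0], [0, 0, 0, 0, 0, 0, 1], [0, 0, 0, 0, 0, 0, 1]],
])

```text
time: 4.0
tool_pos: [0.5312, 0.1837, 0.073]
tool_rot: [-0.001, 0.999, -0.049, 0.002]
contact_force: [-0.1, 0.5, 2.1]
gripper_width: 0.684
grasp_force: 63.9
```

>>> move_arm([
  [[0, 0, 0, 0, 0, 0, 1], [0, 0, 0, 0, 0, 0, 1], [0, 0, 0, 0, 0, 0, 1], [0, 0, 0, 0, 0, 0, 1], [0, 0, 0, 0, 0, 0, 1], [0, 0, 0, 0, 0, 0, 1], [0, 0, 0, 0, 0, 0, 1], [0, 0, 0, 0, 0, 0, 1], [0, 0, 0, 0, 0, 0, 1], [0, 0, 0, 0, 0, 0, 1]],
])

```text
time: 5.25
tool_pos: [0.5311, 0.1838, 0.0729]
tool_rot: [0.0, 0.999, -0.049, 0.002]
contact_force: [0.0, -0.7, 6.1]
gripper_width: 0.685
grasp_force: 64.2
```

>>> move_arm([
  [[0, 0, -0.06, 0, 0, 0, 1], [0, 0, -0.12, 0, 0, 0, 1], [0, 0, -0.16, 0, 0, 0, 1], [0, 0, -0.18, 0, 0, 0, 1], [0, 0, -0.18, 0, 0, 0, 1], [0, 0, -0.18, 0, 0, 0, 1], [0, 0, -0.18, 0, 0, 0, 1], [0, 0, -0.18, 0, 0, 0, 1], [0, 0, 0, 0, 0, 0, 1], [0, 0, 0, 0, 0, 0, 1]],
])

```text
time: 6.5
tool_pos: [0.5288, 0.1837, 0.2187]
tool_rot: [0.0, 0.999, -0.049, -0.001]
contact_force: [-0.3, 0.1, -2.3]
gripper_width: 0.691
grasp_force: 65.3
```

```bash
python3 - <<'E'
from h import *
s=manip.state(); print(s['tool_pos'],s['tool_rot'],s['contact_force'],s['ft_torque'],s['gripper_width'])
f=grab('wrist'); g=grab('scene'); p=proj(g,[s['tool_pos']])[0].astype(int); print(p)
c=cv2.resize(g['pixels'][p[1]-40:p[1]+50,p[0]-45:p[0]+45],(420,420),interpolation=cv2.INTER_CUBIC)
cv2.imwrite('pics/l1.png',np.hstack([cv2.resize(f['pixels'],(380,285)),c[:285]])if 0 else np.hstack([cv2.resize(f['pixels'][:, 90:470],(380,420)),c]))
E
```

```text
[0.52877738 0.18365656 0.21869687] [ 1.69854858e-04  9.98794432e-01 -4.90852849e-02 -5.37870791e-04] [-0.34911634  0.06091842 -2.34269747] [-0.03997087 -0.03232526 -0.03832782] 0.6905594356427694
[341 215]
```

View pics/l1.png

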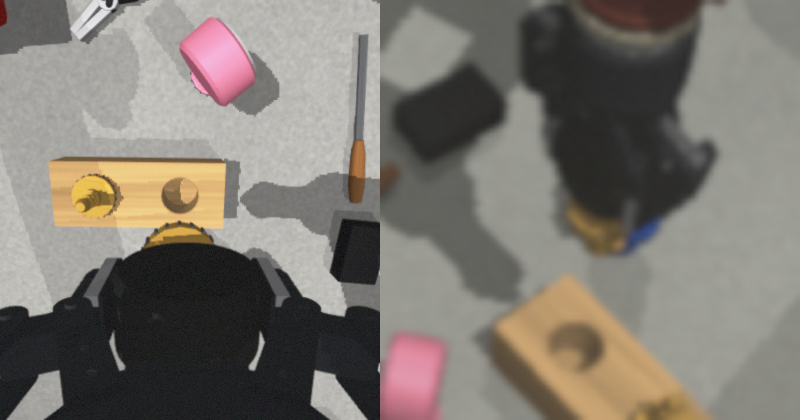

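The gauge is lifted out. In the wrist crop (left) the collar is centred at about column 269 and the case at about column 279, so the gauge may have rolled between the pads. I'll measure the tilt in the tool frame.

```bash
cat > tilt.py <<'E'
from h import *
def tilt():
    f=load('wrist'); s=manip.state(); w=s['tool_rot']; R=Ro.from_quat([w[1],w[2],w[3],w[0]])
    uv=np.array([[u,v] for v in range(205,420) for u in range(190,370)]); P=R.inv().apply(bydepth(f,uv)-s['tool_pos'])
    px=cv2.cvtColor(f['pixels'],cv2.COLOR_BGR2HSV)[uv[:,1],uv[:,0]]; ok=f['depth'][uv[:,1],uv[:,0]]>0
    yl=ok&(px[:,1]>120)&(abs(px[:,0].astype(int)-22)<12)&(np.abs(P[:,2])<.05)&(np.abs(P[:,1])<.04)
    bl=ok&(px[:,2]<70)&(P[:,2]>-.062)&(P[:,2]<.02)&(np.abs(P[:,1])<.034)&(P[:,0]<.03)
    return f,uv,P*1000,yl,bl
if __name__=='__main__':
    f,uv,P,yl,bl=tilt(); Q=P[yl]; print('collar',yl.sum(),Q.min(0).round(1),Q.max(0).round(1))
    for v in range(205,260,3):
        m=yl&(uv[:,1]==v)
        if m.sum()>3: q=P[m]; print(v,uv[m,0].min(),uv[m,0].max(),q[0].round(1),q[len(q)//2].round(1),q[-1].round(1))
    for z in range(-60,20,6):
        m=bl&(abs(P[:,2]-z)<1.5); q=P[m]
        if len(q)>10: print('case z',z,len(q),'y',q[:,1].min().round(1),q[:,1].max().round(1),'x',np.percentile(q[:,0],[5,50,95]).round(1))
E
python3 tilt.py
```

```text
collar 994 [  5.5 -22.9 -49.8] [17.9 13.6 26.8]
223 259 278 [16.6 -9.7 24.9] [17.7 -5.2 21.5] [16.6  0.6 24.9]
226 251 288 [ 15.3 -13.9  23.6] [17.8 -2.5 16. ] [14.5  6.1 25.9]
229 248 289 [ 13.8 -15.5  23. ] [16.1 -4.1 16. ] [14.2  6.5 21.7]
232 248 291 [ 14.2 -15.   16.8] [14.6 -3.6 15.8] [14.3  7.3 16.5]
235 241 296 [ 11.3 -19.1  20.5] [13.2 -3.5 14.9] [12.2 10.  17.9]
238 239 299 [  9.7 -20.2  20.3] [11.5 -4.1 15.3] [10.8 11.6 17.2]
241 239 300 [  9.6 -19.7  15.9] [10.  -4.1 14.9] [ 9.2 12.1 16.8]
244 235 302 [  6.1 -22.5  20.7] [  8.5 -16.   14.3] [14.5 11.7 -1.3]
247 234 240 [  6.  -22.6  16.7] [ 14.3 -18.2  -4.6] [ 14.4 -16.8  -4.7]
case z -60 14 y 26.1 27.5 x [11.6 12.3 12.6]
case z -54 3811 y -13.9 28.7 x [-6.   3.8 12.7]
case z -48 1812 y -21.7 30.9 x [-9.   7.9 15. ]
case z -42 1517 y -31.3 32.2 x [-10.9  10.   15. ]
case z -36 956 y -31.5 30.4 x [-6.4 14.2 15. ]
case z -30 552 y -31.1 30.5 x [11.3 14.6 15. ]
case z -24 465 y -31.1 30.8 x [12.7 14.5 15. ]
case z -18 354 y -30.9 30.5 x [11.8 14.5 14.9]
case z -12 287 y -31.0 30.3 x [11.5 14.5 14.8]
case z -6 190 y -20.2 18.4 x [14.1 14.5 14.8]
case z 0 72 y -10.7 10.3 x [14.  14.3 14.6]
case z 18 19 y -21.0 13.3 x [ 9.6 14.8 18.6]
```

```bash
python3 - <<'E'
from tilt import *
f,uv,P,yl,bl=tilt()
er=np.zeros((420,560),np.uint8); er[uv[yl,1],uv[yl,0]]=1; er=cv2.erode(er,np.ones((5,5))); m=(er[uv[:,1],uv[:,0]]>0)&(P[:,2]>12)&(P[:,2]<19)
Q=P[m]
for _ in range(5):
    A=np.c_[Q[:,:2],np.ones(len(Q))]; c,*_=np.linalg.lstsq(A,Q[:,2],rcond=None); r=Q[:,2]-A@c; Q=Q[abs(r)<1.2]
print('collar plane z=',c.round(3),len(Q),r.std(),Q.min(0),Q.max(0))
b=bl&(P[:,2]>-30)&(P[:,2]<2)&(P[:,0]>13.2)&(P[:,0]<16)&(abs(P[:,1])<24); Q=P[b]
c,*_=np.linalg.lstsq(np.c_[Q[:,1:],np.ones(len(Q))],Q[:,0],rcond=None); print('back plane x=',c.round(3),len(Q))
# back face lower outline: circle fit r=30
b=bl&(P[:,0]>12)&(P[:,0]<17)&(P[:,2]>-20); Q=P[b]
pts=[(y,Q[abs(Q[:,1]-y)<1][:,2].max()) for y in range(-24,25,3) if (abs(Q[:,1]-y)<1).sum()>3]
from scipy.optimize import least_squares
o=least_squares(lambda p:[np.hypot(a-p[0],z-p[1])-p[2] for a,z in pts],[0,-26,30],loss='soft_l1');print('case centre y,z,r',o.x.round(1))
# collar outline: front-lower knurl edge circle r=21 using row extremes
E
```

```text
collar plane z= [-0.017  0.086 16.321] 398 0.520345828417395 [  8.58223685 -18.68963308  13.5314974 ] [17.29915573 10.56044247 17.97844859]
back plane x= [-2.0000e-03 -7.0000e-03  1.4408e+01] 2880
case centre y,z,r [ -0.3 -26.2  27.4]
```

The collar plane slope of 0.086 matches the 4.9° roll from the offsets. I'll level the gauge and turn it to the insertion yaw of +72.7°, turning about its own axis.

>>> move_arm([
  [[0, 0, 0, -0.57, 0, 0, 1], [0, 0, 0, 0, 0.085, -1, 1], [0, 0, 0, 0, 0.085, -1, 1], [0, 0, 0, 0, 0.085, -1, 1], [0, 0, 0, 0, 0.085, -1, 1], [0, 0, 0, 0, 0.085, -1, 1], [0, 0, 0, 0, 0.085, -1, 1], [0, 0, 0, 0, 0.085, -1, 1], [0, 0, 0, 0, 0.085, -1, 1], [0, 0, 0, 0, 0.085, -1, 1]],
])

```text
time: 7.85
tool_pos: [0.5285, 0.1837, 0.2178]
tool_rot: [0.034, 0.807, 0.589, 0.024]
contact_force: [-0.5, -0.1, -2.2]
gripper_width: 0.681
grasp_force: 65.5
```

```bash
cat >> h.py <<'E'
FOOT=np.array([-2.5,-7.6,57.3])/1000; TL=.0857
MOUTH=np.array([.5312,-.2378,.11]); OY=np.radians(-17.3)
def gauge(s):
    w=s['tool_rot']; R=Ro.from_quat([w[1],w[2],w[3],w[0]]); foot=s['tool_pos']+R.apply(FOOT)
    d=R.apply([0,-np.sin(TL),np.cos(TL)]); x=R.apply([1,0,0]); return R,foot,d,np.arctan2(x[1],x[0])
def gto(dz,yaw):
    "shift (tool units) to put foot at mouth+dz, and turn to level at gauge yaw"
    s=manip.state(); R,foot,d,y=gauge(s)
    T=Ro.from_matrix(np.array([[np.cos(yaw),np.sin(yaw),0],[np.sin(yaw),-np.cos(yaw),0],[0,0,-1]]))*Ro.from_euler('x',-TL)
    print('t',s['time'],'foot',foot.round(4),'rel mouth mm',((foot-MOUTH)*1000).round(1),'down',d.round(3),'yaw',np.degrees(y).round(2),'F',s['contact_force'].round(1),'M',s['ft_torque'].round(2),'w',round(float(s['gripper_width']),3))
    print('shift',(R.inv().apply(MOUTH+[0,0,dz]-foot)/.12).round(3),'turn',((R.inv()*T).as_rotvec()/.15).round(3),'down unit',R.inv().apply([0,0,-1]).round(3))
E
python3 - <<'E'
from h import *
gto(.03,OY+np.pi/2)
E
```

```text
t 7.85 foot [0.525  0.182  0.1601] rel mouth mm [ -6.2 419.8  50.1] down [-0.003 -0.001 -1.   ] yaw 72.29 F [-0.5 -0.1 -2.2] M [-0.    0.09 -0.  ] w 0.681
shift [-3.317  1.096  0.265] turn [-0.02   0.017 -0.047] down unit [ 0.002 -0.083  0.997]
```

>>> move_arm([
  [[-0.2, 0.07, 0.01, 0, 0, -0.05, 1], [-0.4, 0.13, 0.03, 0, 0, 0, 1], [-0.4, 0.13, 0.03, 0, 0, 0, 1], [-0.4, 0.13, 0.03, 0, 0, 0, 1], [-0.4, 0.13, 0.03, 0, 0, 0, 1], [-0.4, 0.13, 0.03, 0, 0, 0, 1], [-0.4, 0.13, 0.03, 0, 0, 0, 1], [-0.4, 0.13, 0.03, 0, 0, 0, 1], [-0.32, 0.12, 0.04, 0, 0, 0, 1], [0, 0, 0, 0, 0, 0, 1]],
])

```text
time: 9.1
tool_pos: [0.5356, -0.2387, 0.1981]
tool_rot: [0.033, 0.807, 0.589, 0.024]
contact_force: [0.2, 0.9, -2.4]
gripper_width: 0.683
grasp_force: 65.6
```

```bash
python3 - <<'E'
from h import *
from tilt import tilt
f=grab('wrist'); g=grab('scene'); t=grab('top')
gto(.005,OY+np.pi/2)
f,uv,P,yl,bl=tilt()
er=np.zeros((420,560),np.uint8); er[uv[yl,1],uv[yl,0]]=1; er=cv2.erode(er,np.ones((3,3))); m=(er[uv[:,1],uv[:,0]]>0)&(P[:,2]>12)&(P[:,2]<20)
Q=P[m]; 
for _ in range(5):
    A=np.c_[Q[:,:2],np.ones(len(Q))]; c,*_=np.linalg.lstsq(A,Q[:,2],rcond=None); Q=Q[abs(Q[:,2]-A@c)<1.2]
print('collar plane',c.round(3),len(Q))
c=lambda f,u,v,a,b,W:cv2.resize(f['pixels'][v-b:v+b,u-a:u+a],(W,520),interpolation=cv2.INTER_CUBIC)
p=proj(g,[MOUTH])[0].astype(int)
cv2.imwrite('pics/h1.png',np.hstack([c(f,280,220,100,130,400),c(g,p[0],p[1],40,52,400)]))
E
```

```text
t 9.25 foot [ 0.5328 -0.2373  0.1412] rel mouth mm [ 1.6  0.5 31.2] down [-0.003  0.    -1.   ] yaw 72.45 F [-1.  -0.6 -1.6] M [0.03 0.07 0.01] w 0.688
shift [-0.008 -0.03   0.217] turn [-0.017  0.005 -0.029] down unit [ 0.    -0.083  0.997]
collar plane [-4.0000e-03  8.0000e-02  1.7914e+01] 615
```

View pics/h1.png

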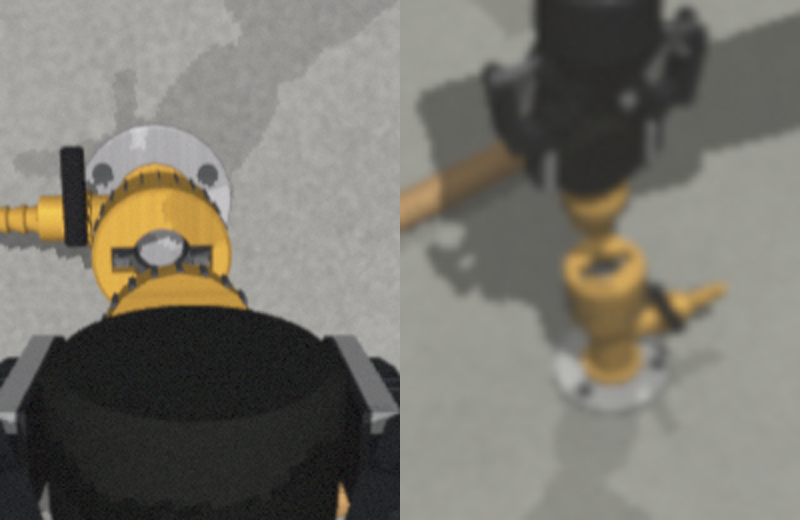

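The wrist crop shows both slots lying horizontally, ends at crop (112,260) and (213,258), and half the mouth is visible above the collar. I'll compare that with the predicted axis in this same view.

```bash
python3 - <<'E'
from h import *
f=load('wrist')
uv=np.array([[180+112/2,90+260/2],[180+213/2,90+258/2]]); q=onz(f,uv,.11); print('slot ends',q.round(4),'mid',q.mean(0).round(4),'len',np.linalg.norm(q[1]-q[0]),'ang',np.degrees(np.arctan2(*(q[1]-q[0])[1::-1])))
exec(open('sock.py').read().replace("f=load('wrist');","").replace('pics/rect.png','/tmp/r.png'))
g2=np.array([.5312,-.2378])
# slots by rectified V profile along slot line
e=np.array([np.cos(OY),np.sin(OY)]);n=np.array([-e[1],e[0]])
for off in (-.003,0,.003):
    s=np.arange(-.024,.0241,.0005); p=g2+s[:,None]*e+off*n
    px=((p-g)/.00025+N/2); v=cv2.remap(r,px[:,1:].astype(np.float32),px[:,:1].astype(np.float32),1)[:,0].astype(int)
    k=(v[:,2]-v[:,0])>90; print(off,'yellow from/to',''.join('Y' if a else '.' for a in k))
for sgn in (-.0155,.0155):
    s=np.arange(-.012,.0121,.0005); p=g2+sgn*e+s[:,None]*n
    px=((p-g)/.00025+N/2); v=cv2.remap(r,px[:,1:].astype(np.float32),px[:,:1].astype(np.float32),1)[:,0].astype(int)
    k=(v[:,2]-v[:,0])>90; print('across',sgn,''.join('Y' if a else '.' for a in k))
E
```

```text
slot ends [[ 0.514  -0.2321  0.11  ]
 [ 0.5494 -0.2436  0.11  ]] mid [ 0.5317 -0.2379  0.11  ] len 0.03721892315289668 ang -18.0198948561626Traceback (most recent call last):
  File "<stdin>", line 4, in <module>
  File "<string>", line 2
    im=f['pixels']; 
IndentationError: unexpected indent
```

>>> move_arm([
  [[-0.008, -0.016, 0.05, 0, 0, 0, 1], [0, -0.004, 0.05, 0, 0, 0, 1], [0, -0.004, 0.05, 0, 0, 0, 1], [0, -0.004, 0.05, 0, 0, 0, 1], [0, -0.004, 0.05, 0, 0, 0, 1], [0, -0.004, 0.04, 0, 0, 0, 1], [0, -0.003, 0.03, 0, 0, 0, 1], [0, -0.002, 0.03, 0, 0, 0, 1], [0, 0, 0, 0, 0, 0, 1], [0, 0, 0, 0, 0, 0, 1]],
])

```text
time: 10.5
tool_pos: [0.5348, -0.2368, 0.1571]
tool_rot: [0.034, 0.806, 0.59, 0.024]
contact_force: [-0.5, 2.7, -3.9]
gripper_width: 0.689
grasp_force: 65.6
```

```bash
python3 - <<'E'
from h import *
gto(-.018,OY+np.pi/2)
E
```

```text
t 10.5 foot [ 0.5313 -0.2384  0.0994] rel mouth mm [  0.1  -0.6 -10.6] down [-0.002 -0.    -1.   ] yaw 72.43 F [-0.5  2.7 -3.9] M [0.48 0.28 0.05] w 0.689
shift [ 0.005 -0.008  0.061] turn [-0.012  0.008 -0.031] down unit [ 0.001 -0.084  0.996]
```

>>> move_arm([
  [[0.01, -0.003, 0, 0, 0, 0, 1], [0, 0, 0, 0, 0, 0, 1], [0, -0.001, 0.012, 0, 0, 0, 1], [0, -0.001, 0.012, 0, 0, 0, 1], [0, -0.001, 0.012, 0, 0, 0, 1], [0, -0.001, 0.012, 0, 0, 0, 1], [0, -0.001, 0.012, 0, 0, 0, 1], [0, -0.001, 0.012, 0, 0, 0, 1], [0, 0, 0, 0, 0, 0, 1], [0, 0, 0, 0, 0, 0, 1]],
])

```text
time: 11.75
tool_pos: [0.5351, -0.2358, 0.1488]
tool_rot: [0.035, 0.806, 0.59, 0.025]
contact_force: [0.8, 1.0, -1.9]
gripper_width: 0.687
grasp_force: 65.5
```

```bash
python3 - <<'E'
from h import *
gto(-.0315,OY+np.pi/2)
E
```

```text
t 11.75 foot [ 0.5317 -0.2374  0.091 ] rel mouth mm [  0.5   0.4 -19. ] down [-0.001 -0.001 -1.   ] yaw 72.43 F [ 0.8  1.  -1.9] M [ 0.26 -0.17  0.03] w 0.687
shift [-0.004 -0.012  0.104] turn [-0.006  0.01  -0.03 ] down unit [ 0.001 -0.085  0.996]
```

>>> move_arm([
  [[0, -0.001, 0.012, 0, 0, 0, 1], [0, -0.001, 0.012, 0, 0, 0, 1], [0, -0.001, 0.012, 0, 0, 0, 1], [0, -0.001, 0.012, 0, 0, 0, 1], [0, -0.001, 0.012, 0, 0, 0, 1], [0, -0.001, 0.012, 0, 0, 0, 1], [0, -0.001, 0.012, 0, 0, 0, 1], [0, -0.001, 0.012, 0, 0, 0, 1], [0, -0.001, 0.008, 0, 0, 0, 1], [0, 0, 0, 0, 0, 0, 1]],
])

```text
time: 13.0
tool_pos: [0.5352, -0.2361, 0.1372]
tool_rot: [0.035, 0.806, 0.59, 0.025]
contact_force: [-3.6, 3.5, 6.9]
gripper_width: 0.685
grasp_force: 66.4
```

```bash
python3 - <<'E'
from h import *
gto(-.0315,OY+np.pi/2)
E
```

```text
t 13.0 foot [ 0.5319 -0.2377  0.0794] rel mouth mm [  0.7   0.1 -30.6] down [-0.001 -0.001 -1.   ] yaw 72.44 F [-3.6  3.5  6.9] M [ 0.62  0.69 -0.  ] w 0.685
shift [-0.002 -0.006  0.007] turn [-0.002  0.013 -0.03 ] down unit [ 0.002 -0.085  0.996]
```

>>> move_arm([
  [[0.001, -0.006, 0, 0, 0, 0, 1], [0, 0, 0, 0, 0, 0, 1], [0, 0, 0.005, 0, 0, 0, 1], [0, 0, 0.005, 0, 0, 0, 1], [0, 0, 0.005, 0, 0, 0, 1], [0, 0, 0, 0, 0, 0, 1], [0, 0, 0, 0, 0, 0, 1], [0, 0, 0, 0, 0, 0, 1], [0, 0, 0, 0, 0, 0, 1], [0, 0, 0, 0, 0, 0, 1]],
])

```text
time: 14.25
tool_pos: [0.5352, -0.2361, 0.1367]
tool_rot: [0.035, 0.806, 0.59, 0.025]
contact_force: [-3.4, 2.8, 11.1]
gripper_width: 0.686
grasp_force: 66.9
```

```bash
python3 - <<'E'
from h import *
gto(-.0315,OY+np.pi/2)
E
```

```text
t 14.25 foot [ 0.5319 -0.2378  0.079 ] rel mouth mm [  0.7  -0.  -31. ] down [ 0.    -0.002 -1.   ] yaw 72.43 F [-3.4  2.8 11.1] M [0.74 0.91 0.06] w 0.686
shift [-0.002 -0.006  0.003] turn [ 0.006  0.016 -0.03 ] down unit [ 0.002 -0.086  0.996]
```

The collar is seated: 13.7 N up, more than the spring's 10 N. Next is the clockwise twist about the gauge axis.

>>> move_arm([
  [[-0.003, 0.003, 0, 0, -0.08, 0.9, 1], [-0.003, 0.003, 0, 0, -0.08, 0.9, 1], [-0.003, 0.003, 0, 0, -0.08, 0.9, 1], [-0.003, 0.003, 0, 0, -0.08, 0.9, 1], [-0.003, 0.003, 0, 0, -0.08, 0.9, 1], [-0.003, 0.003, 0, 0, -0.08, 0.9, 1], [-0.003, 0.003, 0, 0, -0.08, 0.9, 1], [-0.003, 0.003, 0, 0, -0.08, 0.9, 1], [-0.003, 0.003, 0, 0, -0.08, 0.9, 1], [-0.003, 0.003, 0, 0, -0.08, 0.9, 1]],
])

```text
time: 15.5
tool_pos: [0.5353, -0.2415, 0.1368]
tool_rot: [0.046, 0.998, -0.047, -0.002]
contact_force: [-1.9, -0.2, 7.5]
gripper_width: 0.682
grasp_force: 66.5
```

```bash
python3 - <<'E'
from h import *
gto(-.0315,OY)
E
```

```text
t 15.5 foot [ 0.533  -0.239   0.0791] rel mouth mm [  1.8  -1.2 -30.9] down [-0.001 -0.006 -1.   ] yaw -5.41 F [-1.9 -0.2  7.5] M [0.09 0.29 0.23] w 0.682
shift [-0.016 -0.009  0.004] turn [ 0.043 -0.122  1.378] down unit [ 0.    -0.092  0.996]
```

>>> move_arm([
  [[-0.008, -0.002, 0.004, 0, -0.05, 0.5, 1], [-0.005, 0, 0.004, 0, -0.05, 0.5, 1], [-0.002, 0.001, 0.002, 0.02, -0.04, 0.4, 1], [0, 0, 0, 0, -0.02, 0.15, 1], [0, 0, 0, 0, 0, 0.1, 1], [0, 0, 0, 0, 0, 0, 1], [0, 0, 0, 0, 0, 0, 1], [0, 0, 0, 0, 0, 0, 1], [0, 0, 0, 0, 0, 0, 1], [0, 0, 0, 0, 0, 0, 1]],
])

```text
time: 16.75
tool_pos: [0.5342, -0.2423, 0.1368]
tool_rot: [0.045, 0.985, -0.168, -0.007]
contact_force: [-0.9, -1.5, 9.7]
gripper_width: 0.684
grasp_force: 66.7
```

```bash
python3 - <<'E'
from h import *
f=grab('wrist'); g=grab('scene')
gto(-.0315,OY)
c=lambda f,u,v,a,b,W:cv2.resize(f['pixels'][v-b:v+b,u-a:u+a],(W,520),interpolation=cv2.INTER_CUBIC)
p=proj(g,[MOUTH])[0].astype(int)
cv2.imwrite('pics/f1.png',np.hstack([c(f,280,220,100,130,400),c(g,p[0],p[1],40,52,400)]))
from tilt import tilt
f,uv,P,yl,bl=tilt()
b=bl&(P[:,2]>-30)&(P[:,2]<2)&(P[:,0]>11)&(P[:,0]<18)&(abs(P[:,1])<24); Q=P[b]
c,*_=np.linalg.lstsq(np.c_[Q[:,1:],np.ones(len(Q))],Q[:,0],rcond=None); print('back plane x=',c.round(3),len(Q))
E
```

```text
t 16.85 foot [ 0.5326 -0.2393  0.0791] rel mouth mm [  1.4  -1.5 -30.9] down [-0.001 -0.006 -1.   ] yaw -19.36 F [-1.1 -1.  10.7] M [-0.26  0.23  0.54] w 0.683
shift [-0.015 -0.008  0.004] turn [ 0.037  0.014 -0.239] down unit [-0.001 -0.091  0.996]
back plane x= [ 1.0000e-03 -7.0000e-03  1.4071e+01] 3019
```

View pics/f1.png

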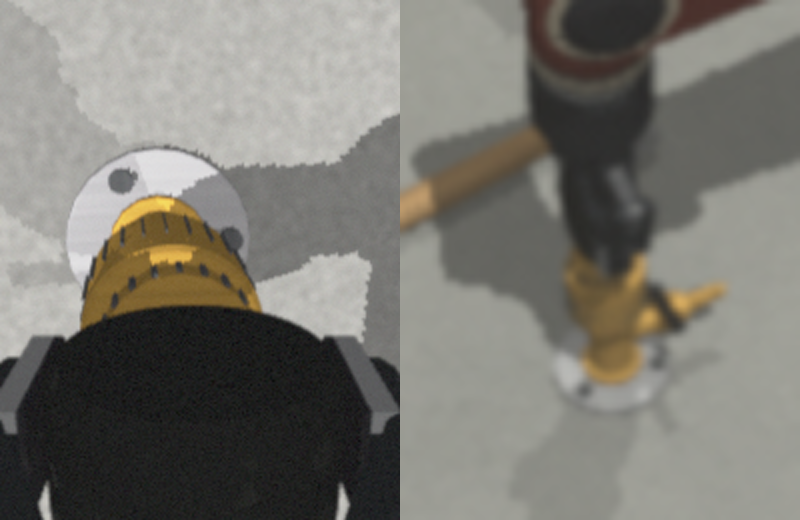

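The gauge is seated with 13 N of push. The torque has risen from 0.23 to 0.54 N m, which means the stop is met, and the gauge has not slipped in the grip. In the picture the collar sits flush on the socket, and the back of the case faces away from the nozzle.

```bash
python3 -c "
from plant import manip
print(manip.job_done())"
```

```text
the job is handed in; nothing more can be done
None
```

The gauge is in the outlet socket with its collar seated and turned clockwise to the stop, the dial facing within about 2° of the nozzle's direction; I handed the job in at about 17 s, with the gauge still gripped and held.

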